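# Set the corn spit in the grill's saddles and hold the dial at light

### The job

Lift the loaded corn spit from the chopping board and lower it gently into the two V-notches of the table-top gas grill, handle on the side away from the gas dial, so that each grooved bushing straddles its notch plate and the spit sits level, and let it go. Then, with the spit in place, turn the gas dial anticlockwise from off past its two click positions (low, high) right round to the third, sprung lighting position at the end of its travel, and hold it there: finish still holding the dial, because it springs back if released. Leave the kettle, plate and mugs where they are.

Things in the scene. Friction and masses are not known exactly. Their poses are not given: they have to be found in the camera images.
- grill: table-top gas spit grill, grey steel, not movable. Origin on the counter (z = 0) under the centre of its open fire trough; x points away from the robot, y to the left along the trough (turned up to 9 degrees). Trough 140 mm (x) by 312 mm (y), rim 87 mm high, burner tubes inside at most 51 mm high. On the right (-y) the gas compartment: x -85 to +115, y -165 to -295, top 85 mm high, dial on it
- saddle_left (a point): where the axis of a seated bushing lies in the left (+y) V-notch, at mid-thickness of its plate, 125 mm above the counter; axes as the grill's. The saddle plate is upright, 6 mm thick (along y), 66 mm wide, top edge 137 mm above the counter, with a 90-degree V-notch, mouth 42 mm wide
- saddle_right (a point): the same for the right (-y) V-notch, next to the gas compartment, 300 mm from the left one
- spit: loaded spit, about 0.55 kg: 10 mm steel rod with two half cobs of corn (40 mm thick, 37 to 130 mm either side of the middle), a grooved bushing 150 mm either side of the middle and a square wooden handle (24 mm, 185 to 280 mm at +y); point at -197 mm. Origin on the rod's axis midway between the bushings; y along the rod to the handle, mostly to the left; it may be rolled about y
- spit_mid (a point): same point as the spit's origin: middle of the 73 mm of bare rod between the cobs, where it is gripped from above; it balances within 12 mm of here, a little to the handle side. At the start the spit lies on its cobs on the board, rod axis 20 mm above the board and 32 mm above the counter
- spit_left (a point): middle of the groove of the bushing next to the handle, on the rod's axis. Bushing: a 14 mm journal, 16 mm long, between two flanges 26 mm in diameter and 5 mm thick; the saddle plate goes into the groove
- spit_right (a point): the same for the bushing at the pointed end, 300 mm from the other
- board: wooden chopping board, 130 x 300 x 12 mm, long side along its y, not movable, on the counter between the robot and the grill; origin under its centre
- dial (a joint): angle of the gas dial on its upright axis, rad, growing anticlockwise seen from above: 0 off (as found), clicks at about 0.41 (low) and 0.81 (high), where it stays by itself; third, lighting position 1.26 with the end stop at 1.28. From about 0.95 on a spring (up to 0.2 N m) turns it back to 0.81 if let go; the clicks take about 0.07 N m
- dial_grip (a point): centre of the top of the dial's bar grip, on its axis, 120 mm above the counter. Black dial: skirt 46 mm across, 8 mm high, on the compartment top; on it a bar grip 44 mm long, 13 mm thick, 26 mm tall. Axes turn with the dial: x along the bar (at off along the grill's x, white pointer line to the robot), z up. Saddle plate 79 mm to its left; a 5 mm high latch 57 mm beyond, else bare top
- kettle: black plastic electric kettle, 156 mm in diameter and 210 mm high, handle 130 mm out on its -y side; origin under its centre. Bystander
- plate: white enamel plate, 190 mm in diameter and 22 mm high; origin under its centre. Bystander
- mug1: speckled ceramic mug, 82 mm in diameter, 92 mm high, handle on its +y side; origin under its centre. Bystander
- mug2: the other speckled mug, the same size. Bystander

How it is judged:
By the outcome, as a careful person would: the job done as asked, in the order asked, and still so for the second after the job is handed in, while the arm keeps its last pose, push and grip.
It also fails if it takes over 56 s, if anything falls off the work surface, if the arm or the gripper's body presses on something with over 40 N, if the wrist force passes 120 N, or if a joint passes its speed limit or range.

### The arm

A 6-joint arm with a two-finger parallel gripper is mounted at the origin on the work surface. World frame = base frame: x ahead of the robot, y to its left, z up, the work surface at z = 0. Lengths are in m, angles in rad, forces in N, time in s.
With the tool pointing down it reaches from about 0.25 to 0.775 m from the base axis. Payload 4 kg.
Tool frame: the origin (TCP) lies at the very end of the fingers, on their centre line; the grasp point (between the pads) lies 19 mm behind it; z points along the fingers, y is the line along which they close (so a half turn about z gives the same grasp; the last joint's range is limited). The gripper opens to 94 mm and grips with 3 to 60 N. Pads are 16 mm wide; open, the fingers measure 119 mm over their backs; the gripper's body (75 mm by 177 mm) begins 78 mm behind the grasp point.
Start: joints at [-1.414, 0.087, 1.371, -0, 1.684, -0.103], TCP at [0.141, -0.532, 0.206] pointing down, gripper open.
Joint ranges: [-3.1, 3.1], [-0.76, 2.03], [0.27, 2.55], [-1.08, 4.22], [0.17, 2.65], [-2.57, 2.57]. Speed limits (rad/s): [2.79, 2.79, 3.14, 3.14, 3.14, 3.14].

### API

Orientations are given as [roll, pitch, yaw] about the fixed x, y, z axes, in that order (R = Rz(yaw) Ry(pitch) Rx(roll)).
In Python, from bench import robot gives the robot as it stands. The module is installed in compiled form; this text tells all that it offers.
- The arm moves only by the tool move_arm, never from a script. Its argument "deltas" is one flat list of numbers, 7 for each row, row after row: the turn, a rotation vector about the tool's x, y, z in rad, then the shift along the tool's x, y, z in cm, then the closure, from -1 (fully open) to 1 (shut). A call has 1 to 8 rows; each row is the pose to reach, as a shift and turn from the pose commanded when the call began, along the tool's axes at that moment; what a row does not reach only later rows make up. A row lasts 1/10 s, in which the tool goes at most 50 mm and 8.59 degrees, less where a joint would pass 70% of its speed; a pose out of reach is approached as far as the arm can. A call with a gripper value outside its range is refused whole. The fingers move at their own pace and stop on an object; the grip force is fixed at half the most. Time passes only in rows, so rows that repeat a pose let the fingers close. It gives the time, the measured TCP pose, the force, the opening and the grip force at its end, in the units of the state.
- robot.get_obs(): the state, without advancing time (a new reading comes with each control period).
- robot.snapshot(name): name is "side" or "top"; returns a dict with "image" (480x640x3 uint8, red, green, blue), "depth" (480x640 float32, m along the optical axis (not along the pixel's ray), 0 where there is no reading), "fov_y" (degrees; the focal length in pixels is half the picture's height over the tangent of half this angle, whatever the lens; pixels are square), "cx", "cy" (the principal point, pixels), "origin" and "orientation" of the camera in the world. Camera axes: x right, y up, looking along -z (the intrinsics and any distortion apply to the point x, -y, -z); pixel columns grow to the right and rows downward; lengths in m; the calibration is good to about 2 mm. A picture is of the moment at which its call begins.
- robot.close_job(): hands the job in; it is judged then, once.
The state is a dict: "time": time; "joint_positions": joint angles; "qvel": joint speeds; "joint_torque": joint torques, N m; "tool_pos": TCP position; "ee_rot": TCP orientation; "wrist_force": force on the tool from outside, world axes, zero at the start; "wrist_torque": the same for the moment, N m; "width": finger opening in m; "finger_force": force on a finger pad.
Only numpy, scipy, OpenCV 4.12 (cv2) and the standard library are available. Lean on these libraries where they do the work, as an engineer would, in place of code of your own. Each camera call takes 0.05 s, during which the arm holds its last target. There are 200 camera calls.

## Working session

There is one attempt and no reset: what is moved stays moved. The work goes in short steps, Python scripts to look and compute and a tool call to move; the robot and the scene stay as the last step left them, time stands still between calls to the robot, and variables do not carry over. Pictures are saved under pics/ and viewed, at most 10 in all, crops included, and the job is handed in when it is done.

Besides the shell and the picture viewer there is one more tool, called after "Emit:" as a command line: name --argument value ..., lists and objects as JSON in quotes. move_arm: Moves the arm, as the interface text tells. Its arguments: {"type":"object","properties":{"deltas":{"type":"array","items":{"type":"number"}}},"required":["deltas"]}

```bash
mkdir -p pics; python3 - <<'E'
from bench import robot
import cv2,numpy as np
o=robot.get_obs(); print({k:np.round(v,3) for k,v in o.items()})
for n in("side","top"):
    s=robot.snapshot(n); cv2.imwrite(f"pics/{n}0.png",s["image"][:,:,::-1]); np.savez(f"pics/{n}0.npz",**s)
    print(n,{k:v for k,v in s.items() if k not in("image","depth")})
E
```

```text
{'time': np.float64(0.0), 'joint_positions': array([-1.414,  0.088,  1.372, -0.   ,  1.684, -0.103]), 'qvel': array([-0.   , -0.   ,  0.   ,  0.003, -0.001,  0.001]), 'joint_torque': array([-0.0000e+00, -3.4018e+01, -3.0243e+01,  7.2000e-02,  3.3000e-02,
       -0.0000e+00]), 'tool_pos': array([ 0.141, -0.531,  0.204]), 'ee_rot': array([-3.139, -0.   ,  0.26 ]), 'wrist_force': array([-0.724, -0.041,  0.238]), 'wrist_torque': array([-0.022,  0.018, -0.021]), 'finger_force': np.float64(0.0), 'width': np.float64(0.094)}
side {'fov_y': 56.021683519052175, 'cx': 323.008727564151, 'cy': 241.02677284867138, 'origin': array([0.11584561, 0.88323191, 0.76669009]), 'orientation': array([ 9.67781680e-01, -1.62923856e-03, -2.71843045e+00])}
top {'fov_y': 56.840716756995135, 'cx': 324.8875258847459, 'cy': 245.19837817979035, 'origin': array([0.32326333, 0.03793769, 1.25010198]), 'orientation': array([ 0.18668075, -0.0200563 , -1.56013452])}
```

View pics/top0.png

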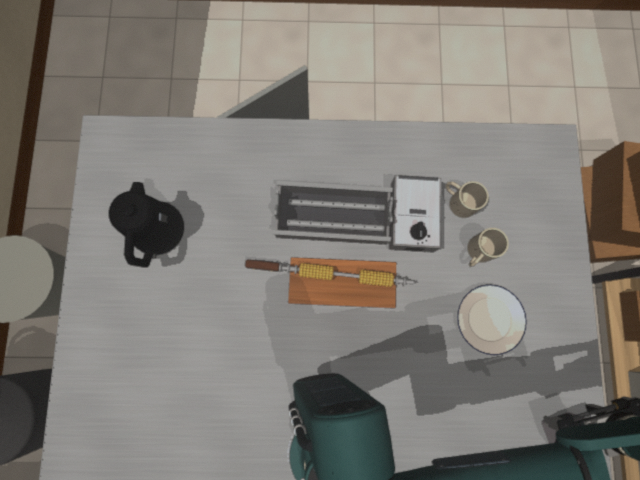

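View pics/side0.png

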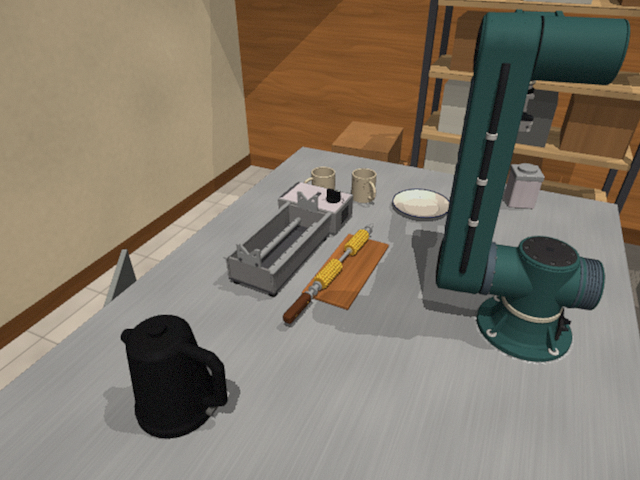

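Top view: the grill is at columns 275–442 and rows 177–250, the dial at (419,231), and the spit runs from its handle at (262,265) to its point at (415,282). The side view shows both saddle plates, near (245,250) and (310,200).

```bash
cat > h.py <<'E'
import numpy as np,cv2
from scipy.spatial.transform import Rotation as R
def cam(s):
    f=240/np.tan(np.radians(float(s["fov_y"])/2)); return f,R.from_euler("xyz",s["orientation"]).as_matrix(),np.array(s["origin"])
def rays(s,uv):
    f,M,o=cam(s); uv=np.atleast_2d(uv).astype(float)
    return np.c_[(uv[:,0]-s["cx"])/f,-(uv[:,1]-s["cy"])/f,-np.ones(len(uv))]@M.T
def plane(s,uv,z):
    d=rays(s,uv);o=cam(s)[2]; return o+d*((z-o[2])/d[:,2])[:,None]
def cloud(s):
    v,u=np.mgrid[0:480,0:640]; d=rays(s,np.c_[u.ravel(),v.ravel()])
    return (cam(s)[2]+d*s["depth"].reshape(-1,1)).reshape(480,640,3)
def proj(s,p):
    f,M,o=cam(s); q=(np.atleast_2d(p)-o)@M; return np.c_[s["cx"]+f*q[:,0]/-q[:,2],s["cy"]-f*q[:,1]/-q[:,2]]
E
python3 - <<'E'
from h import *
for n in("top","side"):
    s=dict(np.load(f"pics/{n}0.npz")); P=cloud(s); hsv=cv2.cvtColor(s["image"],cv2.COLOR_RGB2HSV)
    ws=(P[...,0]>.25)&(P[...,0]<.75)&(P[...,1]>-.4)&(P[...,1]<.35)&(s["depth"]>0)
    print(n,"counter z",np.median(P[...,2][ws&(abs(P[...,2])<.008)]))
    y=cv2.inRange(hsv,(20,120,90),(32,255,255))
    k,l,st,c=cv2.connectedComponentsWithStats(y)
    for i in range(1,k):
        if st[i,4]>60: print("corn",st[i],c[i],plane(s,c[i],.034),P[l==i][:,:].mean(0))
    sad=ws&(P[...,2]>.1)&(P[...,2]<.16)
    k,l,st,c=cv2.connectedComponentsWithStats(sad.astype(np.uint8))
    for i in range(1,k):
        if st[i,4]>8:
            q=P[l==i]; print("tall",st[i],c[i],"mean",q.mean(0).round(4),"min",q.min(0).round(3),"max",q.max(0).round(3))
    # gas compartment top
    g=ws&(P[...,2]>.078)&(P[...,2]<.093)
    k,l,st,c=cv2.connectedComponentsWithStats(g.astype(np.uint8))
    for i in range(1,k):
        if st[i,4]>150:
            q=P[l==i]; r=cv2.minAreaRect(q[:,:2].astype(np.float32)); print("z85",st[i],r,q[:,2].mean())
    for nm,lo,hi in(("handle",(0,90,20),(12,255,130)),):
        m=cv2.inRange(hsv,lo,hi)&(ws*255).astype(np.uint8)
        k,l,st,c=cv2.connectedComponentsWithStats(m)
        for i in range(1,k):
            if st[i,4]>60: print(nm,st[i],c[i],plane(s,c[i],.036))
    im=s["image"][:,:,::-1]
    cr=im[165:315,235:455] if n=="top" else im[165:330,220:400]
    cv2.imwrite(f"pics/{n}crop.png",cv2.resize(cr,None,fx=3.6,fy=3.6,interpolation=cv2.INTER_CUBIC))
E
```

```text
top counter z -0.00020597801342581157
corn [300 264  33  16 338] [315.81952663 271.34319527] [[0.47948047 0.0402356  0.034     ]] [0.47631191 0.04020902 0.05838052]
corn [360 271  33  15 342] [375.77777778 278.10233918] [[ 0.46290314 -0.12540795  0.034     ]] [ 0.46092593 -0.12311496  0.05124978]
tall [274 190   5  28  87] [276.26436782 204.51724138] mean [0.643  0.1464 0.1241] min [0.613 0.143 0.101] max [0.68  0.151 0.141]
tall [387 197   6  28 104] [389.39423077 210.71153846] mean [ 0.6312 -0.1512  0.1234] min [ 0.599 -0.157  0.1  ] max [ 0.665 -0.147  0.139]
tall [416 222   7  17 111] [419.15315315 230.07207207] mean [ 0.5817 -0.23    0.1167] min [ 0.561 -0.238  0.101] max [ 0.603 -0.224  0.125]
z85 [ 392  175   49   74 3129] ((0.6431035399436951, -0.23277965188026428), (0.13082163035869598, 0.20081734657287598), 87.32977294921875) 0.08536754500722858
z85 [276 181 116  23 602] ((0.6960798501968384, -0.004132315516471863), (0.3170240521430969, 0.046899449080228806), 85.81010437011719) 0.08625328425512563
z85 [456 182  23  30 152] ((0.6850114464759827, -0.3737994432449341), (0.0792
[... 772 characters left out ...]
 ]] [0.47213853 0.0525342  0.04936183]
tall [327 189  14  10 104] [333.54807692 193.23076923] mean [ 0.5805 -0.2286  0.1126] min [ 0.559 -0.239  0.1  ] max [ 0.602 -0.222  0.123]
tall [298 191  21  17 195] [307.87692308 200.14871795] mean [ 0.6292 -0.1511  0.1171] min [ 0.597 -0.159  0.1  ] max [ 0.665 -0.144  0.139]
tall [236 243  26  21 267] [248.79400749 253.86516854] mean [0.644  0.1482 0.1176] min [0.611 0.14  0.1  ] max [0.679 0.153 0.138]
z85 [ 224  182  130   94 2087] ((0.64802485704422, -0.07225020229816437), (0.45558488368988037, 0.20008456707000732), 87.24983215332031) 0.08553481002245286
handle [283 292  28  32 337] [296.30267062 307.52818991] [[0.49448521 0.19255609 0.036     ]]
```

View pics/topcrop.png

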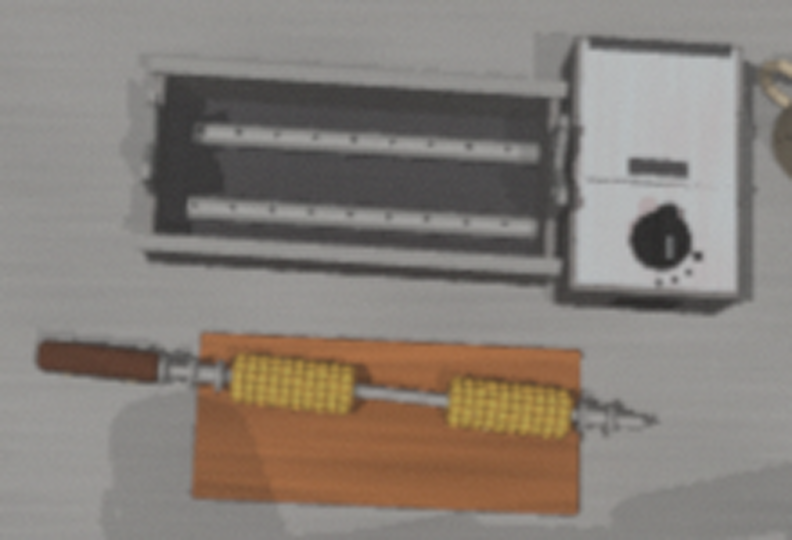

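The crop shows the bare rod between about (355,390) and (447,400), and the notch plates at (150,130) and (560,160). I now have fair estimates: saddles about L(0.6455,0.147) and R(0.6315,-0.152), spit_mid about (0.471,-0.044) with the rod yawed -0.10, and dial about (0.581,-0.229).

```bash
cat >> h.py <<'E'
def go(x,y,z,psi,o=None):
    "print shift (cm) and turn in tool axes from measured pose to a pose pointing down"
    from bench import robot
    o=o or robot.get_obs(); M=R.from_euler("xyz",o["ee_rot"])
    T=R.from_euler("xyz",[np.pi,0,psi])
    d=M.inv().apply(np.array([x,y,z])-o["tool_pos"])*100
    print("t",round(float(o["time"]),2),"tcp",o["tool_pos"].round(4),o["ee_rot"].round(3),"F",o["wrist_force"].round(1),"w",round(float(o["width"]),4),"ff",round(float(o["finger_force"]),1))
    print("turn",(M.inv()*T).as_rotvec().round(3),"shift cm",d.round(2))
E
python3 - <<'E'
from h import *
s=dict(np.load("pics/top0.npz"))
print(plane(s,[[235+355/3.6,165+390/3.6],[235+447/3.6,165+400/3.6]],.034))
go(.471,-.044,.16,1.471)
E
```

```text
[[ 0.4746041  -0.00892005  0.034     ]
 [ 0.46782425 -0.07952241  0.034     ]]
t 0.1 tcp [ 0.1412 -0.5311  0.2045] [-3.14 -0.    0.26] F [ 0.3  0.4 -0. ] w 0.094 ff 0.0
turn [-2.000e-03 -1.000e-03 -1.211e+00] shift cm [ 44.38 -38.59   4.53]
```

Emit:
move_arm --deltas '[0, 0, -1.21, 44.4, -38.6, 2, -1, 0, 0, -1.21, 44.4, -38.6, 2, -1, 0, 0, -1.21, 44.4, -38.6, 2, -1, 0, 0, -1.21, 44.4, -38.6, 2, -1, 0, 0, -1.21, 44.4, -38.6, 2, -1, 0, 0, -1.21, 44.4, -38.6, 2, -1, 0, 0, -1.21, 44.4, -38.6, 2, -1, 0, 0, -1.21, 44.4, -38.6, 2, -1]'

```text
time: 0.9
tool_pos: [0.366, -0.1986, 0.1915]
ee_rot: [3.141, 0.0, 1.466]
wrist_force: [1.0, -1.4, -0.1]
width: 0.094
finger_force: 0.0
```

```bash
python3 -c "
from h import *
go(.471,-.044,.11,1.471)"
```

```text
t 0.9 tcp [ 0.366  -0.1986  0.1915] [3.141 0.    1.466] F [ 1.  -1.4 -0.1] w 0.094 ff 0.0
turn [ 0.     0.    -0.005] shift cm [16.48  8.82  8.15]
```

Emit:
move_arm --deltas '[0, 0, -0.005, 16.5, 8.8, 8, -1, 0, 0, -0.005, 16.5, 8.8, 8, -1, 0, 0, -0.005, 16.5, 8.8, 8, -1, 0, 0, -0.005, 16.5, 8.8, 8, -1, 0, 0, -0.005, 16.5, 8.8, 8, -1, 0, 0, -0.005, 16.5, 8.8, 8, -0.3, 0, 0, -0.005, 16.5, 8.8, 8, -0.3, 0, 0, -0.005, 16.5, 8.8, 8, -0.3]'

```text
time: 1.7
tool_pos: [0.4712, -0.0477, 0.1128]
ee_rot: [3.14, 0.001, 1.463]
wrist_force: [0.3, -0.3, -0.8]
width: 0.0733
finger_force: 0.0
```

```bash
python3 - <<'E'
from h import *
from bench import robot
go(.471,-.044,.0155,1.471)
s=robot.snapshot("side"); cv2.imwrite("pics/s1.png",cv2.resize(s["image"][150:340,210:420,::-1],None,fx=3,fy=3))
E
```

```text
t 1.7 tcp [ 0.4712 -0.0477  0.1128] [3.140e+00 1.000e-03 1.463e+00] F [ 0.3 -0.3 -0.8] w 0.0733 ff 0.0
turn [ 0.002  0.001 -0.008] shift cm [ 0.38 -0.08  9.73]
```

View pics/s1.png

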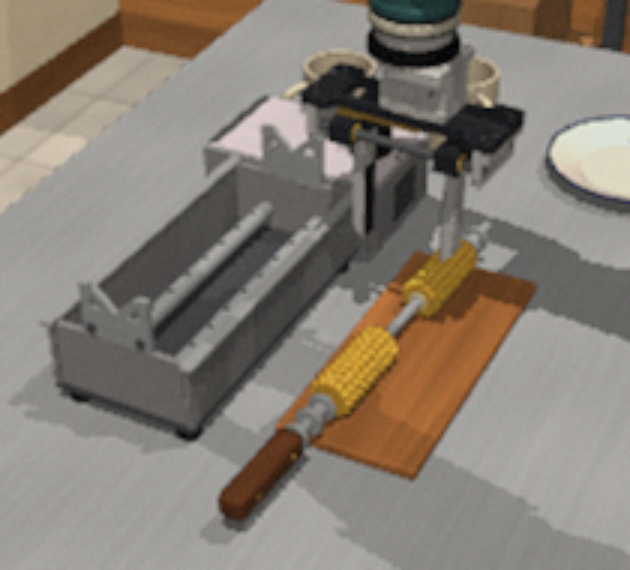

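The fingers are above the bare rod at about (420,290) in the crop and straddle it. Next I descend and close.

Emit:
move_arm --deltas '[0, 0, -0.008, 1, -0.1, 4, -0.3, 0, 0, -0.008, 1, -0.1, 7, -0.3, 0, 0, -0.008, 1, -0.1, 9, -0.3, 0, 0, -0.008, 1, -0.1, 9.65, -0.3, 0, 0, -0.008, 1, -0.1, 9.65, -0.3, 0, 0, -0.008, 1, -0.1, 9.65, 1, 0, 0, -0.008, 1, -0.1, 9.65, 1, 0, 0, -0.008, 1, -0.1, 9.65, 1]'

```text
time: 2.55
tool_pos: [0.4723, -0.0366, 0.0168]
ee_rot: [3.139, 0.0, 1.473]
wrist_force: [-0.0, 0.1, -0.6]
width: 0.0403
finger_force: 0.0
```

Emit:
move_arm --deltas '[0, 0, 0, 0, 0, 0, 1, 0, 0, 0, 0, 0, 0, 1, 0, 0, 0, 0, 0, 0, 1, 0, 0, 0, 0, 0, 0, 1, 0, 0, 0, 0, 0, 0, 1]'

```text
time: 3.05
tool_pos: [0.4714, -0.0363, 0.0155]
ee_rot: [3.141, 0.0, 1.473]
wrist_force: [-0.3, -0.5, 0.9]
width: 0.009
finger_force: 30.0
```

Emit:
move_arm --deltas '[0, 0, 0, 0, 0, -1, 1, 0, 0, 0, 0, 0, -3, 1, 0, 0, 0, 0, 0, -6, 1, 0, 0, 0, 0, 0, -9, 1, 0, 0, 0, 0, 0, -12, 1, 0, 0, 0, 0, 0, -15, 1, 0, 0, 0, 0, 0, -16.5, 1, 0, 0, 0, 0, 0, -17, 1]'

```text
time: 3.85
tool_pos: [0.4717, -0.0364, 0.1871]
ee_rot: [3.139, 0.0, 1.473]
wrist_force: [-0.5, -0.4, -5.7]
width: 0.0088
finger_force: 30.0
```

```bash
cat > look.py <<'E'
from h import *
from bench import robot
import sys
o=robot.get_obs(); print(o["tool_pos"].round(4),o["ee_rot"].round(3),o["wrist_force"].round(1),o["width"])
for n in("top","side"):
    s=robot.snapshot(n); np.savez(f"pics/{n}_{sys.argv[1]}.npz",**s)
    P=cloud(s); hsv=cv2.cvtColor(s["image"],cv2.COLOR_RGB2HSV)
    for nm,lo,hi in(("corn",(18,110,60),(33,255,255)),("handle",(0,90,20),(12,255,130))):
        m=cv2.inRange(hsv,lo,hi); m[(P[...,0]<.3)|(P[...,0]>.75)|(P[...,1]>.4)|(P[...,1]<-.35)|(P[...,2]<.06)]=0
        k,l,st,c=cv2.connectedComponentsWithStats(m)
        for i in range(1,k):
            if st[i,4]>50:
                q=P[l==i]; a=q[q[:,1].argsort()]; n_=max(6,len(a)//8)
                print(n,nm,st[i,4],"px",c[i].round(1),"mean",q.mean(0).round(4),"lo",a[:n_].mean(0).round(4),"hi",a[-n_:].mean(0).round(4))
E
python3 look.py lift; python3 - <<'E'
from h import *
a=dict(np.load("pics/top_lift.npz"))["image"];b=dict(np.load("pics/side_lift.npz"))["image"]
A=cv2.resize(a[170:320,230:450],(800,545))[:,:,::-1];cv2.imwrite("pics/v2.png",A)
cv2.imwrite("pics/v3.png",cv2.resize(b[130:330,210:410],None,fx=3,fy=3)[:,:,::-1])
E
```

```text
[ 0.4717 -0.0364  0.1871] [3.139 0.    1.473] [-0.5 -0.4 -5.7] 0.008807346988550322
top corn 385 px [309.3 261.4] mean [0.4786 0.0556 0.2215] lo [0.4765 0.0297 0.2325] hi [0.4814 0.0817 0.217 ]
top corn 95 px [374.3 270.3] mean [ 0.4558 -0.0933  0.2495] lo [ 0.4597 -0.1056  0.2173] hi [ 0.4293 -0.0625  0.4755]
top corn 158 px [399.8 272. ] mean [ 0.4549 -0.1548  0.2323] lo [ 0.46   -0.1684  0.2195] hi [ 0.4369 -0.1264  0.3289]
top handle 289 px [253.1 255.4] mean [0.4913 0.1876 0.2198] lo [0.4792 0.1442 0.2709] hi [0.4965 0.2266 0.2121]
side corn 73 px [345.5 166.9] mean [ 0.4631 -0.0167  0.3131] lo [ 0.4841 -0.0214  0.3111] hi [ 0.4405 -0.0115  0.3167]
side corn 251 px [359.9 189.3] mean [ 0.4526 -0.0988  0.2171] lo [ 0.4547 -0.1365  0.2161] hi [ 0.4417 -0.051   0.2347]
side corn 492 px [330.1 216.4] mean [0.4765 0.0388 0.2064] lo [ 0.5126 -0.0691  0.1618] hi [0.4742 0.0875 0.2075]
side handle 391 px [294.  250.2] mean [0.4898 0.1995 0.2085] lo [0.4863 0.1541 0.211 ] hi [0.4945 0.2359 0.2023]
```

View pics/v3.png

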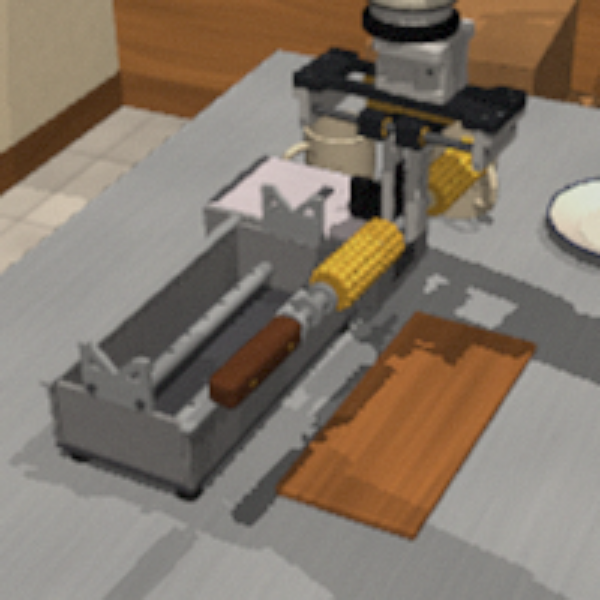

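The spit is held clear and looks about level, with the left bushing at about (310,300) in the crop and the handle at (255,360). I check the along-rod offset before carrying it over.

```bash
python3 - <<'E'
from h import *
s=dict(np.load("pics/top_lift.npz"));P=cloud(s); hsv=cv2.cvtColor(s["image"],cv2.COLOR_RGB2HSV)
d=np.array([.0985,.995])
for nm,lo,hi in(("corn",(18,110,60),(33,255,255)),("handle",(0,90,20),(12,255,130))):
    m=cv2.inRange(hsv,lo,hi); v,u=np.nonzero(m); k=(u>235)&(u<345)&(v>240)&(v<275); q=plane(s,np.c_[u,v][k],.205)
    t=(q[:,:2]-[.4717,-.0364])@d; print(nm,np.percentile(t,[1,50,99]).round(4),"y-mid",np.polyfit(q[:,1],q[:,0],1).round(4))
t=dict(np.load("pics/top0.npz"));h0=cv2.cvtColor(t["image"],cv2.COLOR_RGB2HSV)
m=cv2.inRange(h0,(18,110,60),(33,255,255)); v,u=np.nonzero(m);q=plane(t,np.c_[u,v],.034)
k=q[:,1]>-.05; tt=(q[:,:2]-[.4717,-.0364])@d
print("start left corn",np.percentile(tt[k],[1,50,99]).round(4),"right",np.percentile(tt[~k],[1,50,99]).round(4))
mid=np.array([.6385,-.0025]); yaw=-.0467; dd=np.array([np.sin(.0467),np.cos(.0467)])
off=.0077
tgt=mid+dd*off; print("tcp target",tgt); go(*tgt,.2,np.pi/2-.0467)
E
```

```text
corn [0.0321 0.0896 0.1226] y-mid [0.0916 0.4757]
handle [0.0954 0.2225 0.2679] y-mid [0.227 0.45 ]
start left corn [0.0328 0.0771 0.1224] right [-0.1359 -0.09   -0.0444]
tcp target [0.63885946 0.00519161]
t 3.95 tcp [ 0.471  -0.0362  0.1852] [-3.141  0.     1.473] F [ 0.2  0.5 -5.5] w 0.0089 ff 30.0
turn [-0.001  0.    -0.051] shift cm [ 5.77 16.3  -1.5 ]
```

Emit:
move_arm --deltas '[0, 0, -0.01, 1, 2.5, -0.5, 1, 0, 0, -0.02, 2, 6, -0.5, 1, 0, 0, -0.04, 3.5, 10, -0.5, 1, 0, 0, -0.051, 4.8, 13.5, -0.5, 1, 0, 0, -0.051, 5.5, 15.6, -0.5, 1, 0, 0, -0.051, 5.7, 16.3, -0.5, 1, 0, 0, -0.051, 5.7, 16.3, -0.5, 1, 0, 0, -0.051, 5.7, 16.3, -0.5, 1]'

```text
time: 4.75
tool_pos: [0.6377, 0.0043, 0.189]
ee_rot: [-3.138, 0.0, 1.524]
wrist_force: [-0.1, -0.7, -5.5]
width: 0.0088
finger_force: 30.0
```

```bash
python3 - <<'E'
from h import *
from bench import robot
go(.6388,.0045,.185,np.pi/2-.0467)
for n,(r0,r1,c0,c1) in{"top":(170,260,240,440),"side":(130,290,200,400)}.items():
    s=robot.snapshot(n); np.savez(f"pics/{n}_over.npz",**s)
    cv2.imwrite(f"pics/{n}_over.png",cv2.resize(s["image"][r0:r1,c0:c1,::-1],None,fx=4 if n=="top" else 3.7,fy=4 if n=="top" else 3.7,interpolation=cv2.INTER_CUBIC))
E
```

```text
t 4.75 tcp [0.6377 0.0043 0.189 ] [-3.138  0.     1.524] F [-0.1 -0.7 -5.5] w 0.0088 ff 30.0
turn [-0.003  0.    -0.001] shift cm [0.03 0.11 0.4 ]
```

View pics/top_over.png

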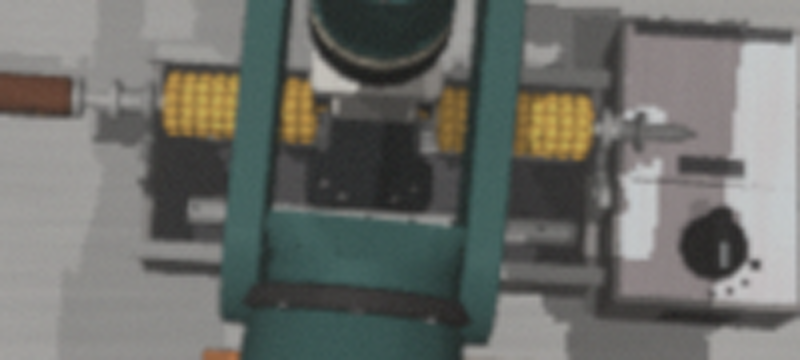

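View pics/side_over.png

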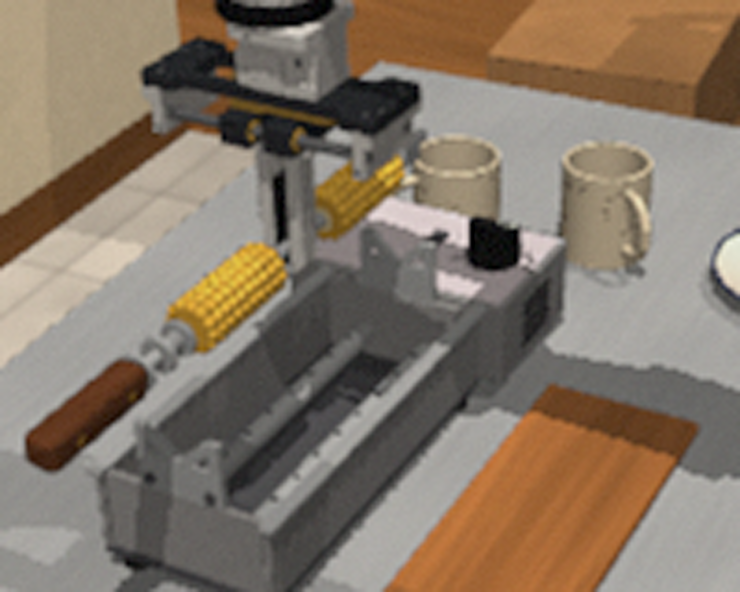

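In the top crop the corn's outer ends are at (162,102) and (594,127), the handle starts at (75,95) and the point is at (693,131). The spit looks parallel above the notches in the side view.

```bash
python3 - <<'E'
from h import *
s=dict(np.load("pics/top_over.npz"))
mid=np.array([.6385,-.0025]); dd=np.array([np.sin(.0467),np.cos(.0467)]); nn=np.array([dd[1],-dd[0]])
def g(q): q=np.atleast_2d(q); return np.c_[(q[:,:2]-mid)@nn,(q[:,:2]-mid)@dd].round(4)
c=lambda x,y:[240+x/4,170+y/4]
zr=.189+.0165
print("corn ends @top z",g(plane(s,[c(162,102),c(594,127)],zr+.015)))
print("handle start (185), point(-197)",g(plane(s,[c(75,95),c(693,131)],zr)))
hsv=cv2.cvtColor(s["image"],cv2.COLOR_RGB2HSV);m=cv2.inRange(hsv,(18,100,60),(33,255,255));m[:185]=0;m[212:]=0;m[:,:270]=0;m[:,400:]=0
v,u=np.nonzero(m)
for a,b in((280,299),(373,388)):
    k=(u>a)&(u<b);q=plane(s,np.c_[u,v][k],zr+.005);print("axis near corn",g(np.median(q,0)))
P=cloud(s)
for a,b in((276,300),(370,390)):
    k=(u>a)&(u<b);print("corn top z",np.percentile(P[v[k],u[k],2],[50,80,90]))
# saddles, both views, start
for n in("top","side"):
    t=dict(np.load(f"pics/{n}0.npz"));Q=cloud(t);w=(Q[...,2]>.122)&(Q[...,2]<.14)&(Q[...,0]>.58)&(Q[...,0]<.7)&(abs(Q[...,1])<.17)
    for sg in(1,-1):
        q=Q[w&(Q[...,1]*sg>.1)];G=g(q);print(n,sg,"x-ext",G[:,0].min(),G[:,0].max(),"y",np.median(G[:,1]),len(q))
E
```

```text
corn ends @top z [[-0.0063  0.13  ]
 [-0.0054 -0.131 ]]
handle start (185), point(-197) [[-0.0007  0.1848]
 [ 0.0004 -0.1941]]
axis near corn [[-0.003   0.1098]]
axis near corn [[-0.0017 -0.112 ]]
corn top z [0.21913939 0.22252882 0.22386965]
corn top z [0.22134577 0.22445659 0.22587579]
top 1 x-ext -0.0325 0.0344 y 0.14915 48
top -1 x-ext -0.0322 0.034 y -0.1495 57
side 1 x-ext -0.0341 0.0336 y 0.1509 98
side -1 x-ext -0.0345 0.0337 y -0.1484 65
```

Emit:
move_arm --deltas '[0, 0, 0, 0, 0.1, 1, 1, 0, 0, 0, 0, 0.15, 2.5, 1, 0, 0, 0, 0, 0.15, 4, 1, 0, 0, 0, 0, 0.15, 5.3, 1, 0, 0, 0, 0, 0.15, 6.2, 1, 0, 0, 0, 0, 0.15, 6.6, 1, 0, 0, 0, 0, 0.15, 6.6, 1, 0, 0, 0, 0, 0.15, 6.6, 1]'

```text
time: 5.65
tool_pos: [0.641, 0.0044, 0.125]
ee_rot: [3.14, 0.0, 1.524]
wrist_force: [-0.5, -0.7, -4.7]
width: 0.0086
finger_force: 30.0
```

Emit:
move_arm --deltas '[0, 0, 0, 0, 0, 0.3, 1, 0, 0, 0, 0, 0, 0.6, 1, 0, 0, 0, 0, 0, 0.8, 1, 0, 0, 0, 0, 0, 1.0, 1, 0, 0, 0, 0, 0, 1.1, 1, 0, 0, 0, 0, 0, 1.1, 1]'

```text
time: 6.25
tool_pos: [0.6404, 0.0044, 0.1131]
ee_rot: [-3.141, 0.0, 1.524]
wrist_force: [0.0, 1.0, -5.3]
width: 0.0091
finger_force: 30.0
```

Emit:
move_arm --deltas '[0, 0, 0, 0, -0.15, 0.1, 1, 0, 0, 0, 0, -0.15, 0.2, 1, 0, 0, 0, 0, -0.15, 0.3, 1, 0, 0, 0, 0, -0.15, 0.4, 1, 0, 0, 0, 0, -0.15, 0.4, 1]'

```text
time: 6.75
tool_pos: [0.6393, 0.0044, 0.1096]
ee_rot: [3.141, 0.0, 1.524]
wrist_force: [1.2, 0.2, -5.1]
width: 0.0091
finger_force: 30.0
```

```bash
python3 - <<'E'
from h import *
from bench import robot
go(.6388,.0045,.1085,np.pi/2-.0467)
s=robot.snapshot("side"); np.savez("pics/side_seat.npz",**s)
cv2.imwrite("pics/side_seat.png",cv2.resize(s["image"][160:290,200:380,::-1],None,fx=4.4,fy=4.4,interpolation=cv2.INTER_CUBIC))
E
```

```text
t 6.75 tcp [0.6393 0.0044 0.1096] [3.141 0.    1.524] F [ 1.2  0.2 -5.1] w 0.0091 ff 30.0
turn [ 0.001  0.    -0.   ] shift cm [ 0.   -0.05  0.11]
```

View pics/side_seat.png

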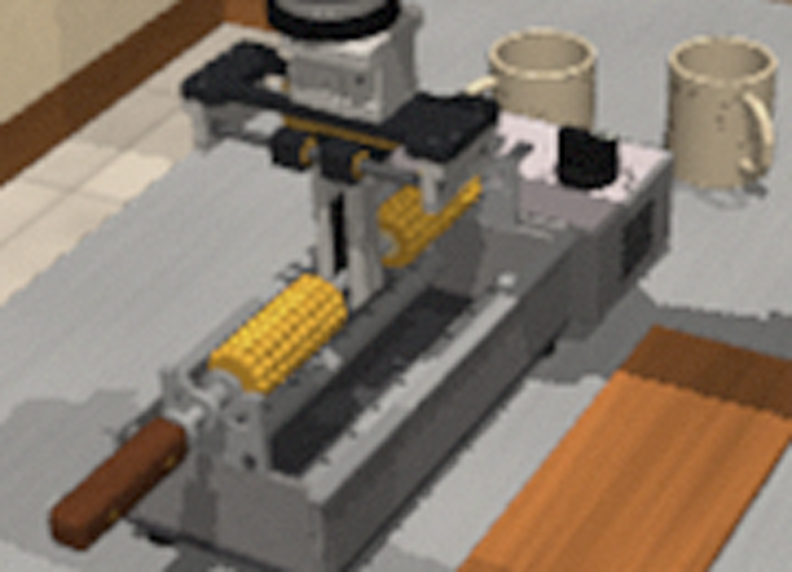

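The left bushing straddles its plate at (215,390), and the force still shows the full weight. I continue down in small steps until the weight comes off.

Emit:
move_arm --deltas '[0, 0, 0, 0, 0, 0.1, 1, 0, 0, 0, 0, 0, 0.2, 1, 0, 0, 0, 0, 0, 0.2, 1, 0, 0, 0, 0, 0, 0.2, 1]'

```text
time: 7.2
tool_pos: [0.6401, 0.0044, 0.1087]
ee_rot: [3.138, 0.0, 1.524]
wrist_force: [2.0, -0.4, 1.1]
width: 0.0087
finger_force: 30.0
```

Emit:
move_arm --deltas '[0, 0, 0, 0, 0, 0.1, 1, 0, 0, 0, 0, 0, 0.1, 1, 0, 0, 0, 0, 0, 0.1, 0.7, 0, 0, 0, 0, 0, 0.1, 0.5, 0, 0, 0, 0, 0, 0.1, 0.2, 0, 0, 0, 0, 0, 0.1, 0, 0, 0, 0, 0, 0, 0.1, 0, 0, 0, 0, 0, 0, 0.1, 0]'

```text
time: 8.0
tool_pos: [0.6389, 0.0045, 0.1061]
ee_rot: [-3.141, 0.0, 1.524]
wrist_force: [0.4, -0.1, 1.2]
width: 0.0466
finger_force: 0.0
```

Emit:
move_arm --deltas '[0, 0, 0, 0, 0, -1, 0, 0, 0, 0, 0, 0, -3, 0, 0, 0, 0, 0, 0, -6, 0, 0, 0, 0, 0, 0, -9, 0, 0, 0, 0, 0, 0, -12, 0, 0, 0, 0, 0, 0, -12, 0]'

```text
time: 8.6
tool_pos: [0.6414, 0.0044, 0.2337]
ee_rot: [3.13, 0.0, 1.524]
wrist_force: [0.1, -0.7, 0.4]
width: 0.047
finger_force: 0.0
```

```bash
cat > seat.py <<'E'
from h import *
from bench import robot
import sys
go(.581,-.229,.16,-.0467)
mid=np.array([.6385,-.0025]); dd=np.array([np.sin(.0467),np.cos(.0467)]); nn=np.array([dd[1],-dd[0]])
for n in("top","side"):
    s=robot.snapshot(n); np.savez(f"pics/{n}_{sys.argv[1]}.npz",**s);P=cloud(s);hsv=cv2.cvtColor(s["image"],cv2.COLOR_RGB2HSV)
    g=np.stack([(P[...,:2]-mid)@nn,(P[...,:2]-mid)@dd,P[...,2]],-1)
    m=(cv2.inRange(hsv,(18,100,60),(33,255,255))>0)&(abs(g[...,0])<.04)&(abs(g[...,1])<.16)&(g[...,2]<.2)
    for sg in(1,-1):
        q=g[m&(g[...,1]*sg>0)]
        if len(q): print(n,sg,len(q),"y",np.percentile(q[:,1],[2,98]).round(4),"x med",np.median(q[:,0]).round(4),"z",np.percentile(q[:,2],[80,92]).round(4))
    h=(cv2.inRange(hsv,(0,90,20),(12,255,130))>0)&(abs(g[...,0])<.04)&(g[...,1]>.17)&(g[...,1]<.3)&(P[...,2]>.08)
    q=g[h]; print(n,"handle",len(q),"y",np.percentile(q[:,1],[2,98]).round(4),"z at ends",np.polyval(np.polyfit(q[:,1],q[:,2],1),[.19,.27]).round(4))
    d=(P[...,2]>.108)&(P[...,2]<.126)&(abs(P[...,0]-.581)<.035)&(abs(P[...,1]+.23)<.025)&(hsv[...,2]<70); q=P[d]
    if len(q): print("dial",len(q),q.mean(0).round(4),cv2.minAreaRect(q[:,:2].astype(np.float32)))
c=s["image"][150:290,200:400,::-1]
cv2.imwrite(f"pics/{sys.argv[1]}.png",cv2.resize(c,None,fx=4,fy=4,interpolation=cv2.INTER_CUBIC))
E
python3 seat.py rel
```

```text
t 8.6 tcp [0.6414 0.0044 0.2337] [3.13  0.    1.524] F [ 0.1 -0.7  0.4] w 0.047 ff 0.0
turn [ 0.01  -0.009  1.571] shift cm [-23.59  -5.03   7.32]
top 1 300 y [0.045  0.1296] x med -0.003 z [0.1431 0.1447]
top -1 274 y [-0.1269 -0.0407] x med -0.0032 z [0.1431 0.1446]
top handle 244 y [0.1909 0.2745] z at ends [0.1361 0.1369]
dial 81 [ 0.5826 -0.2302  0.1179] ((0.5825113654136658, -0.2312282919883728), (0.012971632182598114, 0.041557833552360535), 88.37247467041016)
side 1 426 y [0.0431 0.131 ] x med -0.01 z [0.1426 0.1438]
side -1 350 y [-0.1246 -0.0346] x med -0.0096 z [0.1423 0.1438]
side handle 367 y [0.1927 0.2804] z at ends [0.1352 0.132 ]
dial 63 [ 0.5815 -0.2281  0.1158] ((0.5826672315597534, -0.22802941501140594), (0.01712140254676342, 0.041607264429330826), 70.33116149902344)
```

View pics/rel.png

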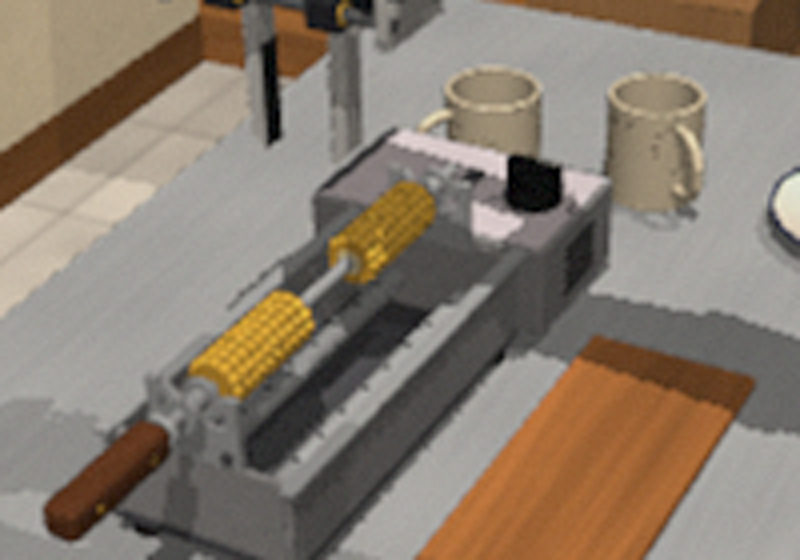

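The released spit sits level: both corn tops are at 0.1445, which puts the axis at 0.125, and both bushings straddle their plates (at about (185,400) and (430,185) in the crop). Next is the dial, at about (0.582,-0.230).

Emit:
move_arm --deltas '[0, 0, 0.3, -5, -1, 0, 0, 0, 0, 0.6, -10, -2, 0, 0, 0, 0, 0.9, -15, -3, 0, 0, 0, 0, 1.2, -20, -4, 0, 0, 0, 0, 1.57, -23.5, -5, 0, 0, 0, 0, 1.57, -23.5, -5, 0, 0, 0, 0, 1.57, -23.5, -5, 0, 0, 0, 0, 1.57, -23.5, -5, 0, 0]'

```text
time: 9.5
tool_pos: [0.5769, -0.2282, 0.2235]
ee_rot: [-3.138, 0.003, 0.316]
wrist_force: [0.4, 0.3, -0.7]
width: 0.0469
finger_force: 0.0
```

Emit:
move_arm --deltas '[0, 0, 0.4, 0, 0, 0, 0, 0, 0, 0.4, 0, 0, 0, 0, 0, 0, 0.4, 0, 0, 0, 0, 0, 0, 0.4, 0, 0, 0, 0]'

```text
time: 9.9
tool_pos: [0.5772, -0.2275, 0.2238]
ee_rot: [-3.14, 0.004, -0.076]
wrist_force: [0.4, 0.7, -0.1]
width: 0.0468
finger_force: 0.0
```

```bash
python3 -c "
from h import *
go(.582,-.230,.098,-.0467)"
```

```text
t 9.9 tcp [ 0.5772 -0.2275  0.2238] [-3.14   0.004 -0.076] F [ 0.4  0.7 -0.1] w 0.0468 ff 0.0
turn [-0.002  0.004 -0.029] shift cm [ 0.55  0.23 12.58]
```

Emit:
move_arm --deltas '[0, 0.004, -0.03, 0.5, 0.2, 4, 0, 0, 0.004, -0.03, 0.5, 0.2, 8, 0, 0, 0.004, -0.03, 0.5, 0.2, 10, 0, 0, 0.004, -0.03, 0.5, 0.2, 11.5, 0, 0, 0.004, -0.03, 0.5, 0.2, 12.4, 0, 0, 0.004, -0.03, 0.5, 0.2, 12.4, 0, 0, 0.004, -0.03, 0.5, 0.2, 12.4, 0]'

```text
time: 10.6
tool_pos: [0.5836, -0.2306, 0.1036]
ee_rot: [3.141, -0.006, -0.046]
wrist_force: [0.6, -0.4, 0.5]
width: 0.0469
finger_force: 0.0
```

Emit:
move_arm --deltas '[0, 0, 0, 0, 0, 0, 0.4, 0, 0, 0, 0, 0, 0, 0.7, 0, 0, 0, 0, 0, 0, 1, 0, 0, 0, 0, 0, 0, 1, 0, 0, 0, 0, 0, 0, 1, 0, 0, 0, 0, 0, 0, 1]'

```text
time: 11.2
tool_pos: [0.5829, -0.2322, 0.1029]
ee_rot: [3.138, -0.005, -0.047]
wrist_force: [-0.4, -5.2, 1.1]
width: 0.013
finger_force: 30.0
```

```bash
python3 -c "
from h import *
go(.582,-.230,.098,-.0467)"
```

```text
t 11.2 tcp [ 0.5829 -0.2322  0.1029] [ 3.138 -0.005 -0.047] F [-0.4 -5.2  1.1] w 0.013 ff 30.0
turn [ 0.004 -0.005 -0.   ] shift cm [-0.1  -0.22  0.49]
```

Gripped at 13 mm, but a little high and off to one side. I open slightly, centre, go lower and grip again.

Emit:
move_arm --deltas '[0, 0, 0, 0, 0, 0, 0.5, 0, 0, 0, 0, 0, 0, 0.5, 0, 0, 0, 0, 0.25, 0, 0.5, 0, 0, 0, 0, 0.25, 0.3, 0.5, 0, 0, 0, 0, 0.25, 0.5, 0.5, 0, 0, 0, 0, 0.25, 0.5, 0.7, 0, 0, 0, 0, 0.25, 0.5, 1, 0, 0, 0, 0, 0.25, 0.5, 1]'

```text
time: 12.0
tool_pos: [0.5827, -0.2323, 0.097]
ee_rot: [-3.141, -0.003, -0.046]
wrist_force: [-0.7, 0.4, -1.8]
width: 0.0127
finger_force: 30.0
```

Emit:
move_arm --deltas '[0, 0, 0, 0, 0, 0, 1, 0, 0, 0, 0, 0, 0, 1, 0, 0, 0, 0, 0, 0, 1]'

```text
time: 12.3
tool_pos: [0.5827, -0.2323, 0.097]
ee_rot: [-3.141, -0.003, -0.046]
wrist_force: [0.1, 1.9, -2.0]
width: 0.0127
finger_force: 30.0
```

Emit:
move_arm --deltas '[0, 0, -0.1, 0, 0, 0, 1, 0, 0, -0.2, 0, 0, 0, 1, 0, 0, -0.3, 0, 0, 0, 1, 0, 0, -0.4, 0, 0, 0, 1, 0, 0, -0.5, 0, 0, 0, 1, 0, 0, -0.6, 0, 0, 0, 1, 0, 0, -0.7, 0, 0, 0, 1, 0, 0, -0.8, 0, 0, 0, 1]'

```text
time: 13.1
tool_pos: [0.5831, -0.2334, 0.097]
ee_rot: [3.138, -0.002, 0.758]
wrist_force: [1.4, -1.9, -3.6]
width: 0.0129
finger_force: 30.0
```

```bash
python3 -c "
from h import *
from bench import robot
go(.582,-.230,.098,-.0467);o=robot.get_obs();print(o['wrist_torque'],o['joint_positions'])"
```

```text
t 13.1 tcp [ 0.5831 -0.2334  0.097 ] [ 3.138e+00 -2.000e-03  7.580e-01] F [ 1.4 -1.9 -3.6] w 0.0129 ff 30.0
turn [ 0.003 -0.004  0.804] shift cm [ 0.15 -0.32 -0.1 ]
[-0.06464874 -0.25459004  0.0214189 ] [-4.71472066e-01  2.98264283e-01  1.33994565e+00  9.16468562e-04
  1.49879826e+00  3.41649807e-01]
```

Emit:
move_arm --deltas '[0, 0, -0.1, 0, 0, 0, 1, 0, 0, -0.2, 0, 0, 0, 1, 0, 0, -0.3, 0, 0, 0, 1, 0, 0, -0.37, 0, 0, 0, 1, 0, 0, -0.43, 0, 0, 0, 1, 0, 0, -0.48, 0, 0, 0, 1, 0, 0, -0.5, 0, 0, 0, 1, 0, 0, -0.5, 0, 0, 0, 1]'

```text
time: 13.9
tool_pos: [0.5836, -0.2337, 0.097]
ee_rot: [3.135, -0.0, 1.252]
wrist_force: [4.1, -2.8, -6.0]
width: 0.0129
finger_force: 30.2
```

```bash
sed -i 's/150:290,200:400/150:230,270:370/;s/fx=4,fy=4/fx=7,fy=7/' seat.py; python3 seat.py fin; python3 -c "
from bench import robot
o=robot.get_obs();print(o['wrist_torque'],o['joint_positions'])"
```

```text
t 13.9 tcp [ 0.5836 -0.2337  0.097 ] [ 3.135 -0.     1.252] F [ 4.1 -2.8 -6. ] w 0.0129 ff 30.2
turn [ 0.005 -0.004  1.299] shift cm [ 0.36 -0.36 -6.3 ]
top 1 506 y [0.0399 0.1285] x med -0.0036 z [0.1431 0.1449]
top -1 492 y [-0.1266 -0.0383] x med -0.0036 z [0.1428 0.1445]
top handle 248 y [0.191  0.2741] z at ends [0.1362 0.1359]
side 1 421 y [0.0431 0.1309] x med -0.0098 z [0.1421 0.1439]
side -1 353 y [-0.1302 -0.0338] x med -0.0098 z [0.1422 0.1437]
side handle 362 y [0.1927 0.2809] z at ends [0.1354 0.1323]
dial 36 [ 0.5864 -0.2205  0.1177] ((0.5887369513511658, -0.2249738872051239), (0.014217584393918514, 0.03106018528342247), 9.546277046203613)
[-0.50688647 -0.87290891 -0.42777403] [-4.71642337e-01  2.98499789e-01  1.33955134e+00  1.06140177e-03
  1.49747261e+00 -1.52833927e-01]
```

View pics/fin.png

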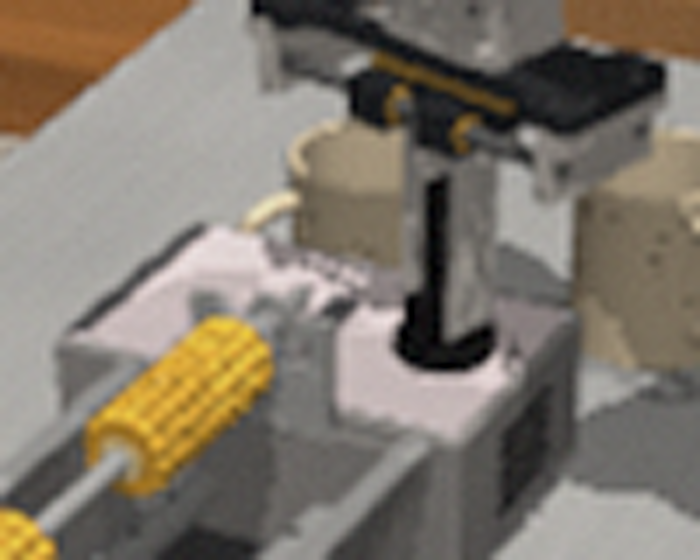

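The jaws still hold the bar (width 12.9 mm) at a turn of 1.30 rad, and the 0.43 N m reaction exceeds the spring's 0.2, so the dial is on its end stop. The spit is still level. One short hold as a check, then I hand in.

Emit:
move_arm --deltas '[0, 0, 0, 0, 0, 0, 1, 0, 0, 0, 0, 0, 0, 1, 0, 0, 0, 0, 0, 0, 1, 0, 0, 0, 0, 0, 0, 1]'

```text
time: 14.4
tool_pos: [0.5836, -0.2337, 0.097]
ee_rot: [3.135, -0.0, 1.252]
wrist_force: [5.2, -3.3, -6.0]
width: 0.0128
finger_force: 30.2
```

```bash
python3 -c "
from bench import robot
o=robot.get_obs();print(o['wrist_torque'],o['ee_rot'],o['width'],o['wrist_force'])
if abs(o['ee_rot'][2]-1.25)<.03 and o['width']<.0135: print(robot.close_job())"
```

```text
[-0.51914105 -0.90223889 -0.4261454 ] [ 3.13545110e+00 -9.04875696e-05  1.25195784e+00] 0.0127934614016165 [ 5.1504157  -3.29170736 -5.98512192]
the job is handed in; nothing more can be done
None
```

The job is handed in at about 14.4 s: the spit sits level in both notches with its handle away from the dial, and the gripper is holding the dial at its end stop in the lighting position; no verdict came back.

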